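# Turn over a goldsmith's stone tin and stack it lid-down

### The arm

A 6-joint arm with a two-finger parallel gripper is mounted at the origin on the work surface. World frame = base frame: x ahead of the robot, y to its left, z up, the work surface at z = 0. Lengths are in m, angles in rad, forces in N, time in s.
With the tool pointing down it reaches from about 0.35 to 0.775 m from the base axis. Payload 7.3 kg.
Tool frame: the origin (TCP) lies midway between the tips of the shut fingers; the grasp point (between the pads) lies 19 mm behind it; z points along the fingers, y is the direction in which the jaws open and shut (so a half turn about z gives the same grasp; the last joint's range is limited). The gripper opens to 92 mm and grips with 3 to 60 N. Pads are 19 mm wide; open, the fingers measure 130 mm over their backs; the gripper's body (75 mm by 190 mm) begins 47 mm behind the grasp point.
Start: joints at [-1.296, 0.342, 1.524, -0, 1.275, -0.146], TCP at [0.214, -0.479, 0.227] pointing down, gripper open.
Joint ranges: [-2.53, 2.53], [-0.77, 2.02], [0.04, 2.7], [-1, 4.14], [0.28, 2.66], [-3.11, 3.11]. Speed limits (rad/s): [2.57, 2.57, 3.14, 3.14, 3.14, 3.14].

### API

Orientations are given as [roll, pitch, yaw] about the fixed x, y, z axes, in that order (R = Rz(yaw) Ry(pitch) Rx(roll)).
In Python, from cell import robot gives the robot as it stands.
- The arm moves only by the shell command python3 -m crank 'ROWS' [FORCE]. ROWS is a JSON object of lists of equal length, an entry for each row: "claw": the opening, from 0 (shut) to 1 (fully open); "delta_pos": the shift along the tool's x, y, z in units of 25 mm (1.0 is 25 mm), a list of three; "roll": the turn about the tool's z in units of 6 degrees (1.0 is 6 degrees). In form: {"claw": [claw, ...], "delta_pos": [[dx, dy, dz], ...], "roll": [roll, ...]}. A call has exactly 8 rows; each row is the pose to reach, as a shift and turn from the pose commanded when the call began, along the tool's axes at that moment; what a row does not reach only later rows make up. A row lasts 1/12 s, in which the tool goes at most 41.7 mm and 7.16 degrees, less where a joint would pass 70% of its speed; a pose out of reach is approached as far as the arm can. A call with a gripper value outside its range is refused whole. The fingers move at their own pace and stop on an object; FORCE is the grip in N (left out, the last holds). Time passes only in rows, so rows that repeat a pose let the fingers close, or fill a call up. It gives the time, the measured TCP pose, the force and the opening at its end, in the units of the state.
- robot.observe(): the state, without advancing time (a new reading comes with each control period).
- robot.read_camera(name): name is "scene" or "top"; returns a dict with "color" (420x560x3 uint8, blue, green, red), "fx", "fy", "cx", "cy" (pixels), "rvec" (rotation vector, rad) and "tvec" (3), from world to camera coordinates, as OpenCV has them. Camera axes: x right, y down, z forward; pixel columns grow to the right and rows downward; lengths in m; the calibration is good to about 2 mm. A picture is of the moment at which its call begins. There is no depth.
- robot.hand_in(): hands the job in, once; it reports no verdict.
The state is a dict: "time": time; "qpos": joint angles; "qvel": joint speeds; "joint_efforts": joint torques, N m; "tool_pos": TCP position; "tool_rot": TCP orientation; "contact_force": force on the tool from outside, world axes, zero at the start; "torque": the same for the moment, N m; "opening": finger opening in m.
Only numpy, scipy, OpenCV 4.12 (cv2) and the standard library are available. Lean on these libraries where they do the work, as an engineer would, in place of code of your own. Each camera call takes 0.05 s, during which the arm holds its last target.

### The job

The round tin held in the turnover clamp has to be stored lid-down. Swing the clamp right over by its round side handle, so that the tin lies lid-down with its lid on, then draw the tin out of the clamp's open end and stack it, still lid-down, squarely on the matching round tin of the same width that already stands lid-down on the bench. Leave all three tins on the bench where they stand.

Things in the scene. Friction and masses are not known exactly. Their poses are not given: they have to be found in the camera images.
- pivot (a point): Middle of the clamp's level swing axis, 62 mm above the bench, on a dark steel stand fixed to the bench (base 150 by 90 by 12 mm; bearing posts 78 mm high). Its x axis is the swing axis, y level, z up; it does not move. At the start the clamp and tin point along its +y, after the half turn along -y; the tin is centred 75 mm out from the axis, at x = 0.
- clamp_end (a point): Centre of the clamp's open outer end, 98 mm out from the axis, moving with the clamp. The clamp is two brass strips (24 mm wide, 4 mm thick, 31 mm apart) over and under the tin; two pins stop the tin on the axis side; the outer end and both flanks are open. The tin has 2 mm of play and slides out outwards along the strips; 75 mm of travel clears them.
- turnover (a joint): Swing of the clamp (rad): 0 at the start, pi/2 upright, pi (end stop) when it points to the pivot's -y and the tin is upside down. Stiff hinge, about 0.3 N m: it stays wherever it is left; the handle takes about 3 to 6 N.
- handle (a point): Grip point on the handle, a round black bar 12 mm thick, parallel to the swing axis and 100 mm out from it; turns with the clamp. Free bar on both sides of the point: 35 mm to its end (away from the tin), 29 mm to the side arm. In the pivot's frame at (-125, 100, 0) mm at the start, (-125, -100, 0) mm after the half turn. The bar can turn between pads that keep pointing down.
- tin_centre (a point): Centre (half-way up) of the round aluminium tin to be inverted: 60 mm across the lid, 29 mm high closed, base 52 mm across, about 105 g with lid. z points from base to lid: up at the start, down when inverted. Its flanks stand clear of the clamp on both sides (along the swing axis).
- lid_centre (a point): The point of that tin's loose lid that coincides with tin_centre when the lid is fully on; same z. The lid has a round glass window and a skirt over 20 mm of the tin's height, so a grip on the flanks holds the lid; the base sits in it when lid-down, and falls out if lifted lid-up.
- stack_tin_centre (a point): Centre (half-way up) of the matching round tin on the bench, 60 mm across, 29 mm high, already lid-down: the 60 mm wide lid is the lower 20 mm, its plain flat 52 mm base without window is on top. Here z points up. Loose, about 200 g.
- small_tin_centre (a point): Centre of a smaller round tin, 43 mm across, 23 mm high, lid (with window) up: a bystander, loose.
- oblong_tin_centre (a point): Centre of an oblong tin, 54 by 84 mm (x by y), 28 mm high: a bystander, loose.
Things that resemble listed ones, but are neither listed nor needed, are in the scene too. Leave any orange or turquoise look-alike of the part that bears lid_centre alone. What is shaped like the part that bears stack_tin_centre but turquoise is not meant.

How it is judged:
By the outcome, as a careful person would: the job done as asked, in the order asked, and still so for the second after the job is handed in, with the robot touching nothing.
It also fails if it takes over 58 s, if anything falls off the work surface, if the arm or the gripper's body presses on something with over 40 N, if the wrist force passes 120 N, or if a joint passes its speed limit or range.

## Working session

There is one attempt and no reset: what is moved stays moved. The work goes in short steps, Python scripts to look and compute and a shell command to move; the robot and the scene stay as the last step left them, time stands still between calls to the robot, and variables do not carry over. Pictures are saved under pics/ and viewed, and the job is handed in when it is done.

```bash
ls; mkdir -p pics; python3 - <<'E'
from cell import robot
import cv2
s=robot.observe(); print({k:s[k] for k in('time','tool_pos','tool_rot','opening')})
for n in('scene','top'):
    c=robot.read_camera(n); cv2.imwrite(f'pics/{n}0.png',c['color']); print(n,c['fx'],c['cx'],c['cy'],c['rvec'],c['tvec'])
E
```

```text
pics
{'time': 0.0, 'tool_pos': array([ 0.21435513, -0.47878674,  0.22602603]), 'tool_rot': array([-3.13999848e+00, -2.01802602e-04,  4.20832741e-01]), 'opening': 0.09214976197198843}
scene 444.24996658258215 274.6231890102032 205.63436059341578 [ 0.84504956  2.41219655 -1.20513427] [ 0.4283085  -0.15977402  1.35727847]
top 448.89284793558494 279.35589433226164 209.7909135384839 [ 2.23664199 -2.1805071   0.01501117] [-0.01310572  0.54359626  0.9941626 ]
```

View pics/scene0.png

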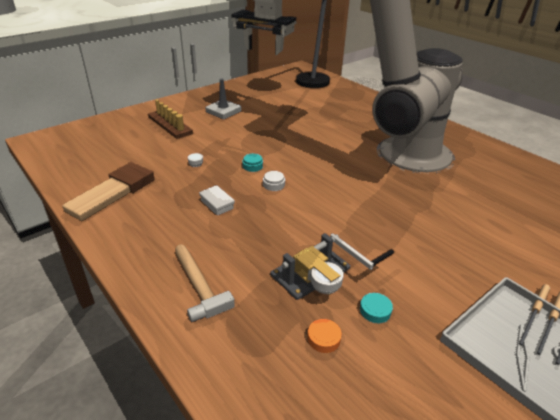

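View pics/top0.png

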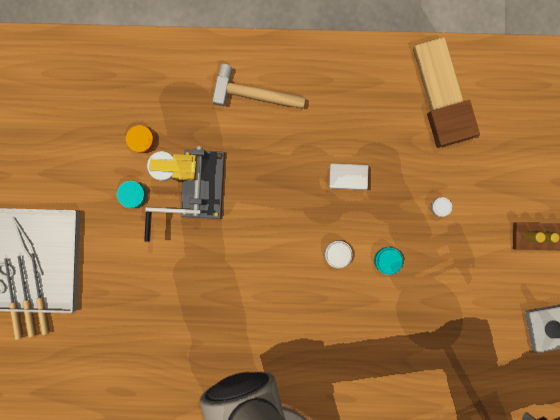

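Candidates for the tin/lid (top view): aluminium disc under the brass strip at (162,166), orange disc (139,139) and turquoise disc (130,194), both to be left alone. Stack tin candidates: aluminium (338,255), turquoise (389,261, not meant) and small tin (442,207). My choice is the clamp tin at (162,166) and the stack tin at (338,255). I'll check these in close crops.

```bash
cat > h.py <<'E'
import numpy as np, cv2
from cell import robot
def cam(n):
    c=robot.read_camera(n); c['K']=np.array([[c['fx'],0,c['cx']],[0,c['fy'],c['cy']],[0,0,1]]); c['R']=cv2.Rodrigues(np.array(c['rvec'],float))[0]; c['t']=np.array(c['tvec'],float).ravel(); return c
def ray(c,u,v):
    d=c['R'].T@np.linalg.inv(c['K'])@np.array([u,v,1.]); return -c['R'].T@c['t'],d
def onz(c,u,v,z):
    o,d=ray(c,u,v); return o+d*(z-o[2])/d[2]
def proj(c,p):
    q=c['K']@(c['R']@np.array(p,float)+c['t']); return q[:2]/q[2]
def two(c1,p1,c2,p2):
    o1,d1=ray(c1,*p1);o2,d2=ray(c2,*p2)
    A=np.c_[d1,-d2]; s=np.linalg.lstsq(A,o2-o1,rcond=None)[0]
    a=o1+s[0]*d1;b=o2+s[1]*d2; return (a+b)/2,np.linalg.norm(a-b)
def crop(c,x0,y0,x1,y1,k,f):
    cv2.imwrite('pics/'+f,cv2.resize(c['color'][y0:y1,x0:x1],None,fx=k,fy=k,interpolation=cv2.INTER_CUBIC))
E
python3 - <<'E'
from h import *
t=cam('top');s=cam('scene')
a=cv2.resize(t['color'][125:255,110:240],None,fx=4,fy=4,interpolation=cv2.INTER_CUBIC)
cv2.imwrite('pics/tclamp.png',a)
crop(s,260,220,400,320,5,'sclamp.png')
a=cv2.resize(t['color'][185:285,320:460],None,fx=5,fy=5,interpolation=cv2.INTER_CUBIC)
cv2.imwrite('pics/tstack.png',a)
crop(s,180,140,300,220,6,'sstack.png')
E
```

```text
(no output)
```

View pics/tclamp.png

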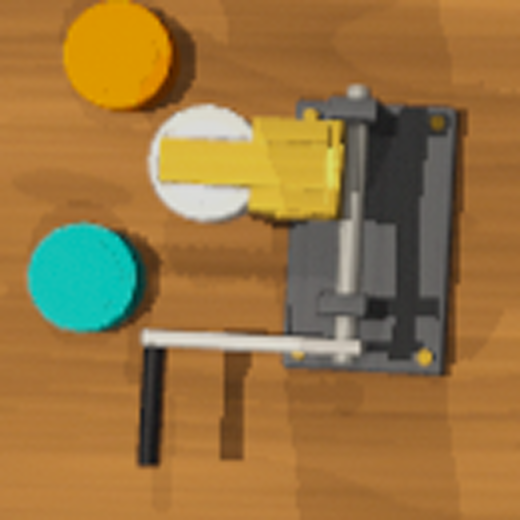

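View pics/sclamp.png

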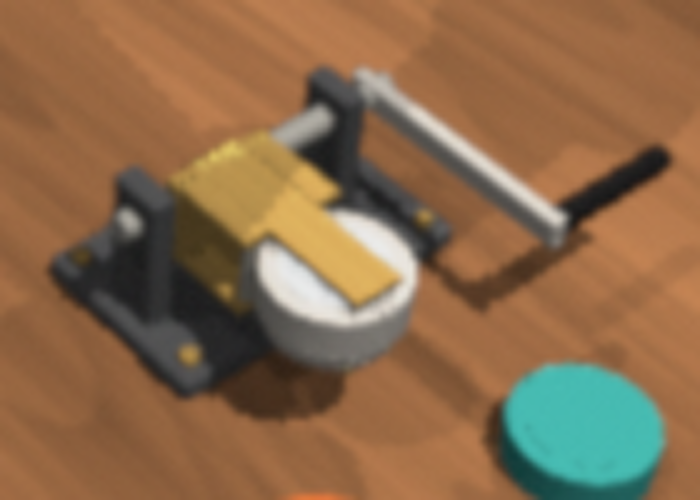

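View pics/tstack.png

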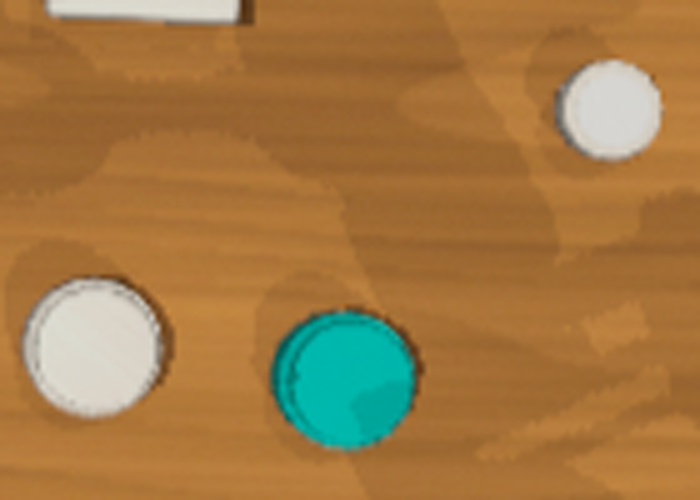

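View pics/sstack.png

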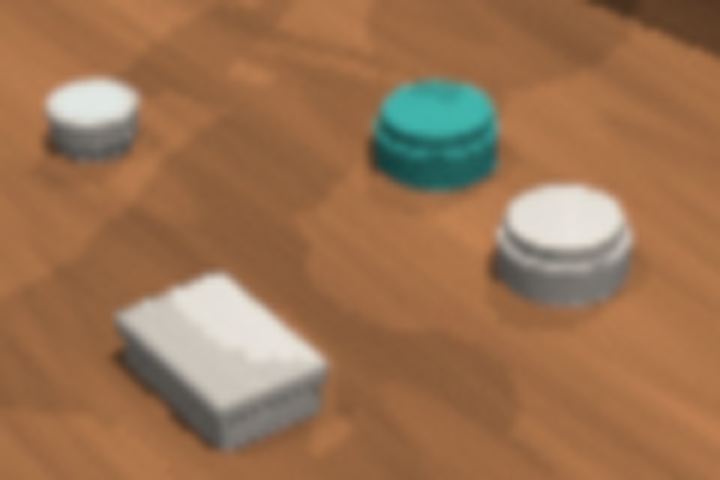

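The crops confirm the choice. The clamp tin is aluminium, lid up, at top (162,166). The stack tin is aluminium with a stepped plain base on top, at top (338,255). The turquoise and orange ones are decoys. Next I'll measure the handle, pivot and tins.

```bash
python3 - <<'E'
from h import *
t=cam('top');s=cam('scene')
for (u,v) in [(152,348),(148,464),(150,406)]:
    print('bar',onz(t,110+u/4,125+v/4,.062))
bi=two(t,(110+152/4,125+346/4),s,(260+568/5,220+218/5)); bo=two(t,(110+148/4,125+464/4),s,(260+662/5,220+156/5)); print('2view',bi,bo)
# axle ends, z=.062
for (u,v) in [(358,92),(346,360)]: print('axle',onz(t,110+u/4,125+v/4,.066))
print('axle2', two(t,(110+345/4,125+350/4),s,(260+370/5,220+85/5)))
# base corners
for (u,v) in [(298,103),(460,108),(444,374),(286,366)]: print('base',onz(t,110+u/4,125+v/4,.012))
def white(c,box,z,name):
    x0,y0,x1,y1=box; im=c['color'][y0:y1,x0:x1]; hsv=cv2.cvtColor(im,cv2.COLOR_BGR2HSV)
    m=((hsv[...,1]<60)&(hsv[...,2]>90)).astype(np.uint8)
    cs,_=cv2.findContours(m,cv2.RETR_EXTERNAL,cv2.CHAIN_APPROX_NONE); k=max(cs,key=cv2.contourArea)
    P=np.array([onz(c,x0+a,y0+b,z)[:2] for a,b in k[:,0]],np.float32)
    A=np.c_[2*P,np.ones(len(P))]; r=np.linalg.lstsq(A,(P**2).sum(1),rcond=None)[0]
    print(name,r[:2],np.sqrt(r[2]+r[0]**2+r[1]**2))
white(t,(320,235,358,275),.020,'stack'); 
white(t,(428,192,458,222),.023,'small'); 
white(t,(322,155,378,198),.028,'oblong')
im=t['color'][140:195,140:200];hsv=cv2.cvtColor(im,cv2.COLOR_BGR2HSV)
m=((hsv[...,1]<60)&(hsv[...,2]>120));ys,xs=np.nonzero(m); print(xs.min()+140,xs.max()+140,ys.min()+140,ys.max()+140)
k=xs<33
for z in(.0765,): print('tin top/bottom/left',onz(t,xs[ys==ys.min()].mean()+140,ys.min()+139.5,z),onz(t,xs[ys==ys.max()].mean()+140,ys.max()+140.5,z),onz(t,xs.min()+139.5,166,z))
for n,lo,hi in(('or',(8,150,120),(22,255,255)),('tq',(80,150,80),(95,255,255))):
    m=cv2.inRange(cv2.cvtColor(t['color'],cv2.COLOR_BGR2HSV)[:, :200],lo,hi)
    cs,_=cv2.findContours(m,0,2)
    for c in cs:
        if cv2.contourArea(c)>200:
            q,r=cv2.minEnclosingCircle(c); print(n,q,r,onz(t,*q,.02))
E
```

```text
bar [0.5310023  0.27644414 0.062     ]
bar [0.47005221 0.27664735 0.062     ]
bar [0.5005082  0.27654581 0.062     ]
2view (array([0.53051707, 0.27790152, 0.06299342]), np.float64(0.004502655773618222)) (array([0.46943908, 0.27751733, 0.06130134]), np.float64(0.0016925990827825488))
axle [0.66800033 0.17120124 0.066     ]
axle [0.52727904 0.17341392 0.066     ]
axle2 (array([0.53277757, 0.17435612, 0.06326883]), np.float64(0.0007208939996475923))
base [0.66932497 0.21450604 0.012     ]
base [0.66875983 0.12449146 0.012     ]
base [0.52108573 0.1292381  0.012     ]
base [0.52328189 0.21683297 0.012     ]
stack [ 0.45024799 -0.13008532] 0.02896992679490256
small [ 0.55915087 -0.35242196] 0.02125818881574623
oblong [ 0.61978005 -0.14794577] 0.03822131601959063
147 199 147 194
tin top/bottom/left [0.66943798 0.1724314  0.0765    ] [0.56966226 0.17368429 0.0765    ] [0.62624208 0.27820262 0.0765    ]
or (99.5, 221.0) 221.5948944091797 [0.50881709 0.39510851 0.02      ]
tq (130.45181274414062, 194.259033203125) 13.640268325805664 [0.56931751 0.32886464 0.02      ]
```

```bash
cat >> h.py <<'E'
def to(x,y,z,yaw=None,frm=None):
    s=robot.observe(); p=s['tool_pos']; psi=s['tool_rot'][2]
    d=np.array([x,y,z])-p; c,sn=np.cos(psi),np.sin(psi)
    u=np.array([c*d[0]+sn*d[1],sn*d[0]-c*d[1],-d[2]])/.025
    r=0 if yaw is None else -((yaw-psi+np.pi)%(2*np.pi)-np.pi)/np.radians(6)
    print('units',u.round(2),'roll',round(r,2),'at',p.round(4),round(psi,4))
E
python3 -c "
from h import *
to(.45,-.10,.2,-.016); to(.504,.277,.15,-.016)"
```

```text
units [14.79 -9.99  1.06] roll 4.17 at [ 0.2145 -0.4791  0.2265] 0.4208
units [ 22.92 -22.87   3.06] roll 4.17 at [ 0.2145 -0.4791  0.2265] 0.4208
```

```bash
python3 -m crank '{"claw":[1,1,1,1,1,1,1,1],"delta_pos":[[1.2,-0.8,0],[2.4,-1.6,0],[3.6,-2.4,0],[4.8,-3.2,0],[6,-4,0],[7.2,-4.8,0.2],[8.4,-5.7,0.4],[9.6,-6.5,0.5]],"roll":[0.5,1,1.5,2,2.5,3,3.6,4.17]}' 25; python3 -c "
from h import *
to(.45,-.1,.2,-.016)
to(.504,.277,.13,-.016)"
```

```text
time: 0.97
tool_pos: [0.3674, -0.2309, 0.2139]
tool_rot: [-3.141, 0.0, -0.019]
contact_force: [1.1, -1.2, -0.2]
opening: 0.0919
units [ 3.2  -5.3   0.56] roll -0.03 at [ 0.3674 -0.2309  0.2139] -0.0192
units [  5.07 -20.42   3.36] roll -0.03 at [ 0.3674 -0.2309  0.2139] -0.0192
```

```bash
python3 -m crank '{"claw":[1,1,1,1,1,1,1,1],"delta_pos":[[0.8,-1.3,0],[1.6,-2.6,0],[2.4,-4,0],[3.0,-5.4,0],[3.5,-6.9,0],[4,-8.4,0],[4.3,-9.9,0],[4.5,-11.4,0]],"roll":[0,0,0,0,0,0,0,0]}'; python3 -m crank '{"claw":[1,1,1,1,1,1,1,1],"delta_pos":[[0.1,-1.4,0.2],[0.2,-2.8,0.5],[0.3,-4.2,1],[0.4,-5.6,1.6],[0.5,-7,2.2],[0.55,-8.2,2.8],[0.57,-9,3.2],[0.57,-9,3.3]],"roll":[0,0,0,0,0,0,0,0]}'; python3 -c "
from h import *
to(.504,.277,.043,-.016)
t=cam('top');s=cam('scene')
crop(t,100,110,260,270,4,'t1.png');crop(s,240,180,440,320,4,'s1.png')"
```

```text
time: 1.63
tool_pos: [0.4847, 0.0523, 0.2142]
tool_rot: [3.141, -0.0, -0.016]
contact_force: [0.2, -1.0, 0.5]
opening: 0.092
time: 2.3
tool_pos: [0.5007, 0.2784, 0.1294]
tool_rot: [3.142, 0.003, -0.012]
contact_force: [-1.3, -0.4, -0.3]
opening: 0.0919
units [0.13 0.05 3.46] roll 0.04 at [0.5007 0.2784 0.1294] -0.0123
```

View pics/t1.png

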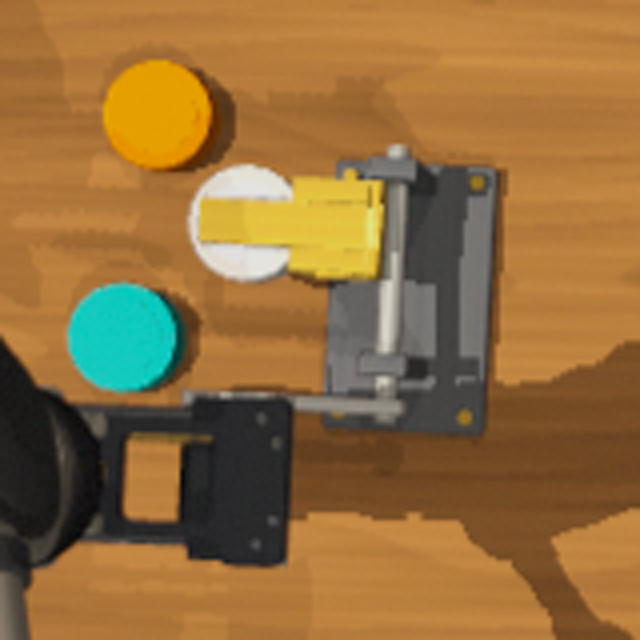

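View pics/s1.png

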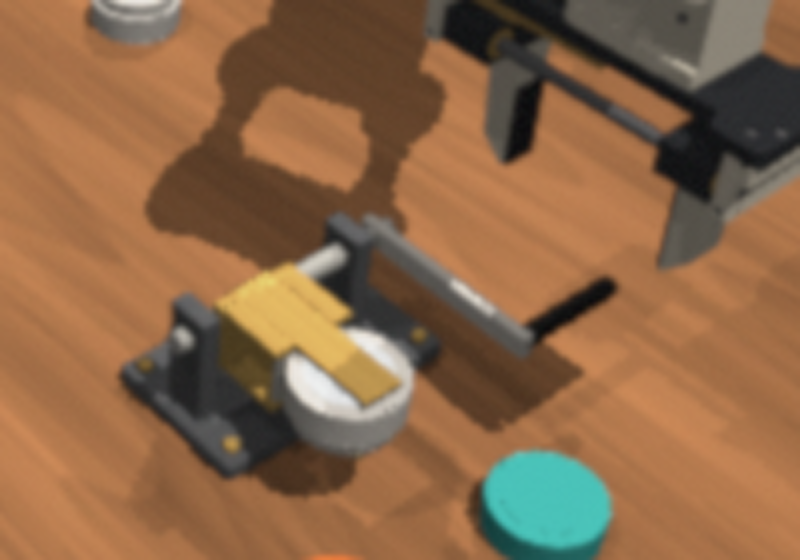

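The open jaws straddle the black bar (scene crop 570,310), well clear of the side arm and the turquoise disc. I'll descend and close.

```bash
python3 -m crank '{"claw":[1,1,1,1,1,1,0,0],"delta_pos":[[0.13,0.05,0.8],[0.13,0.05,1.6],[0.13,0.05,2.4],[0.13,0.05,3.1],[0.13,0.05,3.46],[0.13,0.05,3.46],[0.13,0.05,3.46],[0.13,0.05,3.46]],"roll":[0,0,0,0,0,0,0,0]}' 25; python3 -m crank '{"claw":[0,0,0,0,0,0,0,0],"delta_pos":[[0,0,0],[0,0,0],[0,0,0],[0,0,0],[0,0,0],[0,0,0],[0,0,0],[0,0,0]],"roll":[0,0,0,0,0,0,0,0]}'
```

```text
time: 3.07
tool_pos: [0.5062, 0.2736, 0.0466]
tool_rot: [-3.141, -0.002, -0.016]
contact_force: [-0.1, -0.6, 0.5]
opening: 0.0828
time: 3.73
tool_pos: [0.5052, 0.2738, 0.0452]
tool_rot: [3.141, 0.0, -0.016]
contact_force: [-0.8, 0.2, 0.4]
opening: 0.0299
```

```bash
python3 -m crank '{"claw":[0,0,0,0,0,0,0,0],"delta_pos":[[0,0,0],[0,0,0],[0,0,0],[0,0,0],[0,0,0],[0,0,0],[0,0,0],[0,0,0]],"roll":[0,0,0,0,0,0,0,0]}'
```

```text
time: 4.4
tool_pos: [0.5052, 0.2766, 0.0453]
tool_rot: [-3.137, -0.001, -0.016]
contact_force: [-0.1, 12.3, -3.1]
opening: 0.0114
```

```bash
python3 -m crank '{"claw":[0,0,0,0,0,0,0,0],"delta_pos":[[0,-0.10,-0.35],[0,-0.06,-0.69],[0,0.02,-1.04],[0,0.12,-1.37],[0,0.25,-1.69],[0,0.42,-2.0],[0,0.60,-2.29],[0,0.82,-2.57]],"roll":[0,0,0,0,0,0,0,0]}' 30; python3 -c "
from h import *
print(robot.observe()['contact_force'])
s=cam('scene');crop(s,240,150,440,320,4,'s2.png')"
```

```text
time: 5.07
tool_pos: [0.5046, 0.2546, 0.111]
tool_rot: [-3.138, -0.001, -0.016]
contact_force: [-1.1, 10.4, -1.2]
opening: 0.0112
[-1.12622243 10.39288323 -1.19117202]
```

View pics/s2.png

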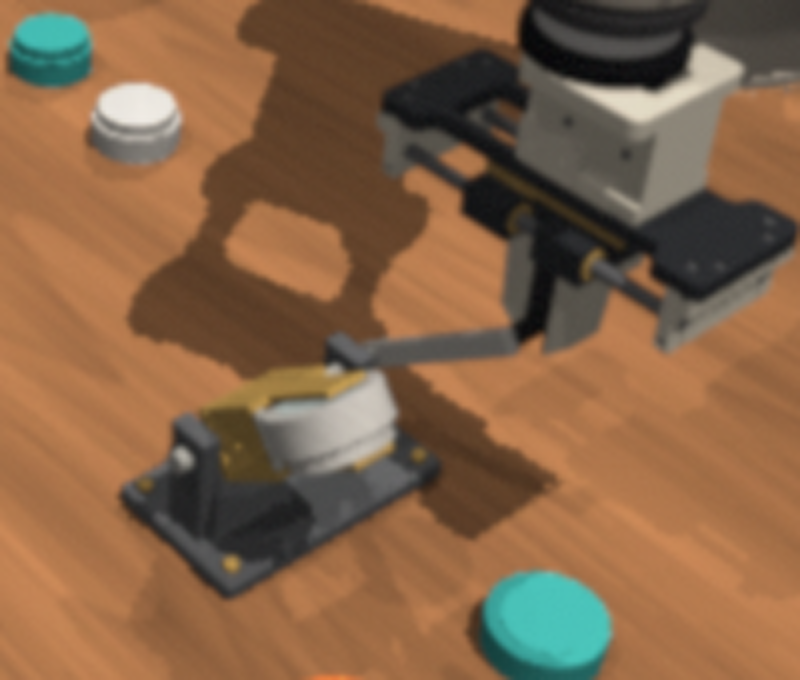

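The clamp is following the handle, with the tin at about 40° and still seated in it (scene crop 330,420). I'll continue the arc.

```bash
python3 -m crank '{"claw":[0,0,0,0,0,0,0,0],"delta_pos":[[0,0.20,-0.31],[0,0.52,-0.58],[0,0.86,-0.82],[0,1.23,-1.02],[0,1.68,-1.21],[0,2.08,-1.33],[0,2.57,-1.41],[0,2.98,-1.43]],"roll":[0,0,0,0,0,0,0,0]}' 30
```

```text
time: 5.78
tool_pos: [0.503, 0.1796, 0.1484]
tool_rot: [-3.139, -0.001, -0.016]
contact_force: [-6.0, 7.6, 9.7]
opening: 0.0111
```

```bash
python3 -m crank '{"claw":[0,0,0,0,0,0,0,0],"delta_pos":[[-0.02,0.33,-0.06],[-0.04,0.73,-0.01],[-0.05,1.14,0.09],[-0.06,1.47,0.21],[-0.07,1.85,0.39],[-0.08,2.21,0.60],[-0.09,2.5,0.81],[-0.1,2.8,1.09]],"roll":[0,0,0,0,0,0,0,0]}' 30;  python3 -c "
from h import *
print(robot.observe()['contact_force'])
s=cam('scene');crop(s,240,150,440,320,4,'s3.png')"
```

```text
time: 6.45
tool_pos: [0.5009, 0.1078, 0.1186]
tool_rot: [3.141, -0.003, -0.016]
contact_force: [1.5, 1.5, 4.2]
opening: 0.0111
[1.53608864 1.48369077 4.183116  ]
```

View pics/s3.png

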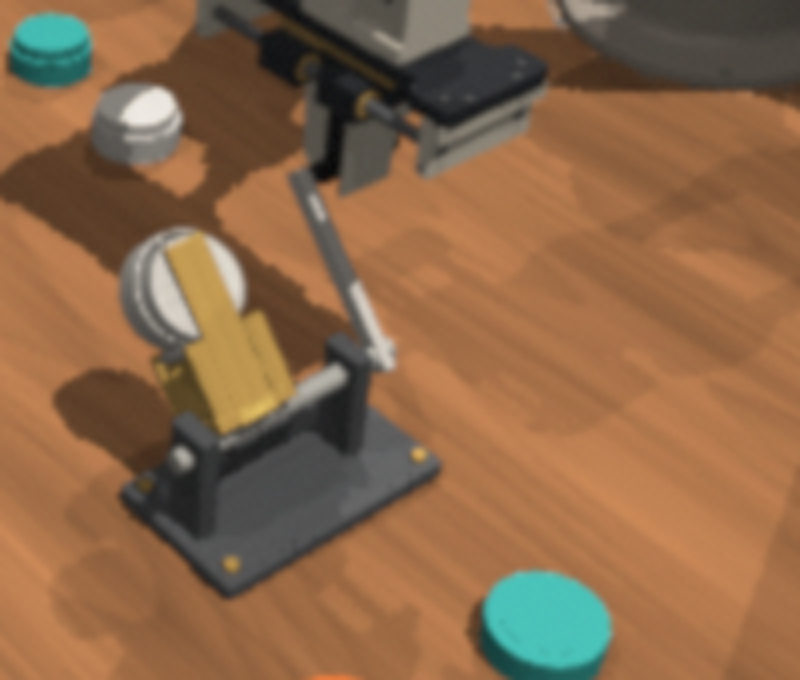

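```bash
python3 -m crank '{"claw":[0,0,0,0,0,0,0,0],"delta_pos":[[0,0.28,0.31],[0,0.53,0.65],[0,0.74,1.01],[0,0.88,1.33],[0,1.02,1.73],[0,1.10,2.07],[0,1.14,2.48],[0,1.15,2.83]],"roll":[0,0,0,0,0,0,0,0]}' 30; python3 -m crank '{"claw":[0,0,0,0,0,0,0,0],"delta_pos":[[0,0,0.05],[0,0,0.1],[0,0,0.15],[0,0,0.2],[0,0,0.2],[0,0,0.2],[0,0,0.2],[0,0,0.2]],"roll":[0,0,0,0,0,0,0,0]}'
```

```text
time: 7.17
tool_pos: [0.5, 0.0771, 0.0468]
tool_rot: [3.137, -0.0, -0.015]
contact_force: [0.9, -14.5, 4.5]
opening: 0.0108
time: 7.83
tool_pos: [0.5, 0.077, 0.0419]
tool_rot: [3.137, 0.0, -0.015]
contact_force: [1.6, -13.6, 0.6]
opening: 0.0108
```

```bash
python3 -m crank '{"claw":[0,0,0,0,0,0,0,0],"delta_pos":[[0,-0.1,0.05],[0,-0.1,0.1],[0,-0.1,0.15],[0,-0.1,0.2],[0,-0.1,0.2],[0,-0.1,0.2],[0,-0.1,0.2],[0,-0.1,0.2]],"roll":[0,0,0,0,0,0,0,0]}';  python3 -c "
from h import *
s=cam('scene');crop(s,200,130,400,300,4,'s4.png')
s=cam('top');crop(s,160,110,320,260,5,'t4.png')"
```

```text
time: 8.5
tool_pos: [0.5002, 0.0771, 0.0403]
tool_rot: [3.134, -0.001, -0.014]
contact_force: [-9.7, -27.2, 35.0]
opening: 0.011
```

View pics/s4.png

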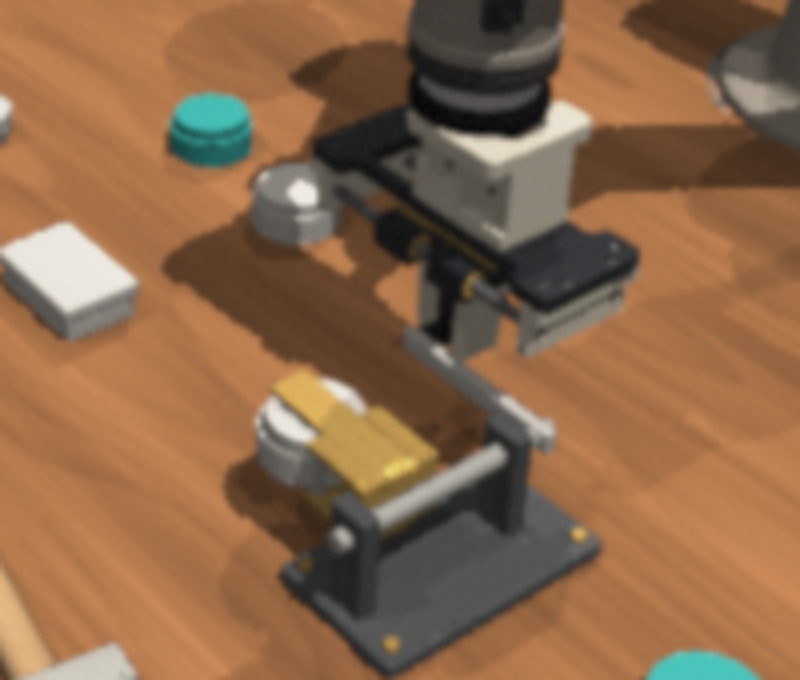

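View pics/t4.png

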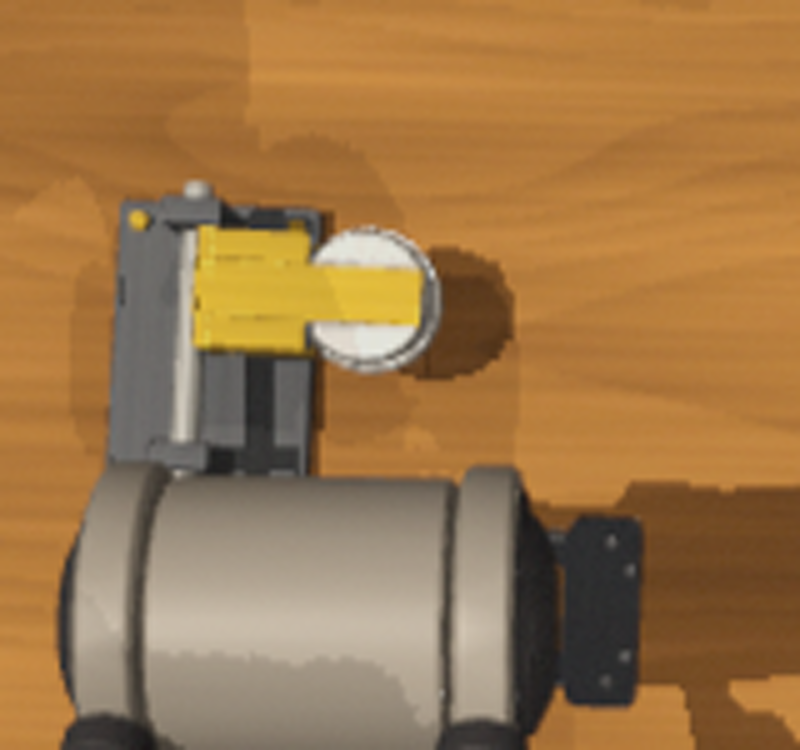

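The clamp has reached its end stop: +35 N vertically, clamp level, tin base-up in the scene crop at (310,430). I'll relieve the load, release and rise.

```bash
python3 -m crank '{"claw":[0,0,0,0.4,0.4,0.4,0.4,0.4],"delta_pos":[[0,0.1,-0.1],[0,0.2,-0.15],[0,0.2,-0.15],[0,0.2,-0.15],[0,0.2,-0.15],[0,0.2,-0.15],[0,0.2,-0.15],[0,0.2,-0.15]],"roll":[0,0,0,0,0,0,0,0]}';python3 -m crank '{"claw":[0.4,0.4,0.4,0.4,0.4,0.6,1,1],"delta_pos":[[0,0,-0.4],[0,0,-1],[0,0,-2],[0,0,-3],[0,0,-4.2],[0,0,-5.4],[0,0,-6.4],[0,0,-6.4]],"roll":[0,0,0,0,0,0,0,0]}';  python3 -c "
from h import *
s=cam('scene');crop(s,200,130,400,300,4,'s5.png')
s=cam('top');crop(s,160,110,320,260,5,'t5.png')"
```

```text
time: 9.27
tool_pos: [0.4992, 0.0778, 0.0406]
tool_rot: [3.141, 0.001, -0.015]
contact_force: [0.3, -0.1, 0.1]
opening: 0.0356
time: 9.93
tool_pos: [0.5021, 0.0777, 0.2069]
tool_rot: [-3.141, -0.01, -0.016]
contact_force: [0.3, -0.4, 0.1]
opening: 0.0519
```

View pics/s5.png

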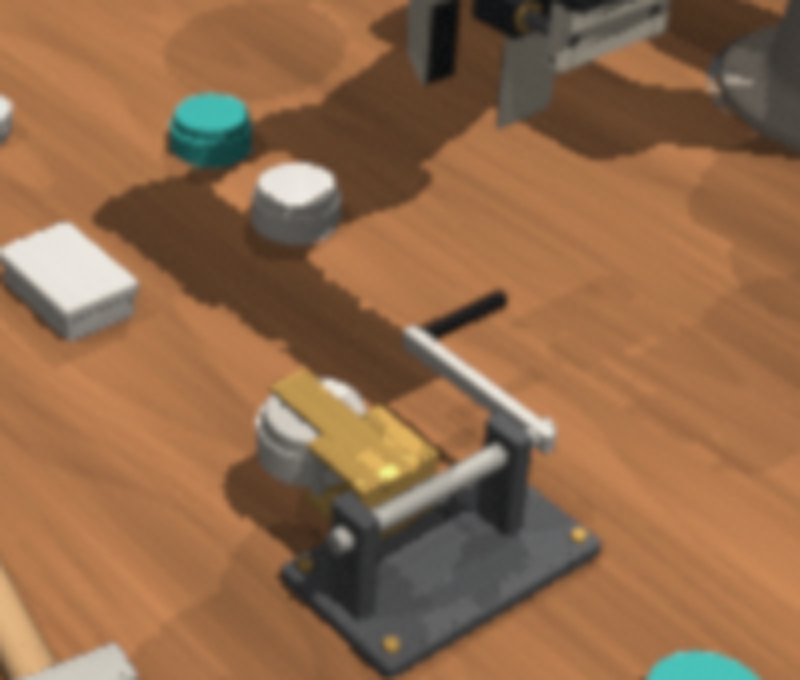

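View pics/t5.png

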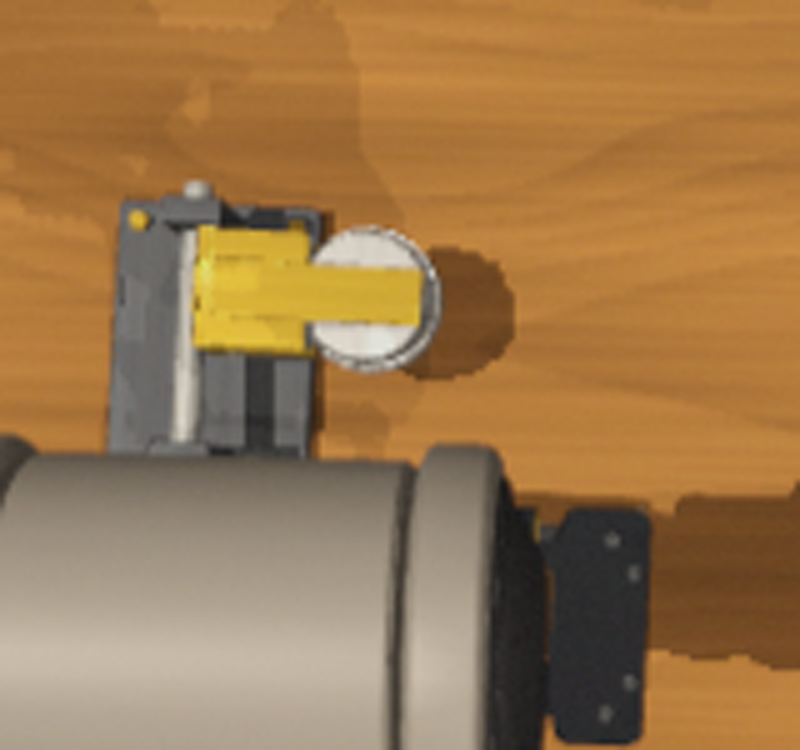

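```bash
python3 - <<'E'
from h import *
t=cam('top');s=cam('scene')
for p in [(367,226),(367,372),(440,299)]:
    print(onz(t,160+p[0]/5,110+p[1]/5,.0675))
a,b=[onz(t,160+p[0]/5,110+p[1]/5,.0815)[:2] for p in [(420,266),(420,323)]]; print('strip end',(a+b)/2)
a2,b2=[onz(t,160+p[0]/5,110+p[1]/5,.0815)[:2] for p in [(200,238),(200,352)]]; print('strip root',(a2+b2)/2)
def fit(c,box,name,z):
    x0,y0,x1,y1=box; im=cv2.resize(c['color'][y0:y1,x0:x1],None,fx=4,fy=4,interpolation=cv2.INTER_CUBIC);hsv=cv2.cvtColor(im,cv2.COLOR_BGR2HSV)
    m=((hsv[...,1]<70)&(hsv[...,2]>60)).astype(np.uint8); cs,_=cv2.findContours(m,0,1);k=max(cs,key=cv2.contourArea)
    P=np.array([onz(c,x0+(a+.5)/4-.5,y0+(b+.5)/4-.5,z)[:2] for a,b in k[:,0]]);A=np.c_[2*P,np.ones(len(P))];r=np.linalg.lstsq(A,(P**2).sum(1),rcond=None)[0];print(name,r[:2],np.sqrt(r[2]+r[0]**2+r[1]**2))
fit(t,(320,235,358,275),'stack',.02)
crop(t,315,232,363,280,12,'tstk.png'); crop(s,255,165,295,195,18,'sstk.png')
E
```

```text
[0.65440363 0.09944486 0.0675    ]
[0.59320333 0.0977632  0.0675    ]
[0.62454373 0.06804795 0.0675    ]
strip end [0.62470309 0.07524606]
strip root [0.62224981 0.16599587]
stack [ 0.45000083 -0.1300584 ] 0.029881191034489073
```

View pics/tstk.png

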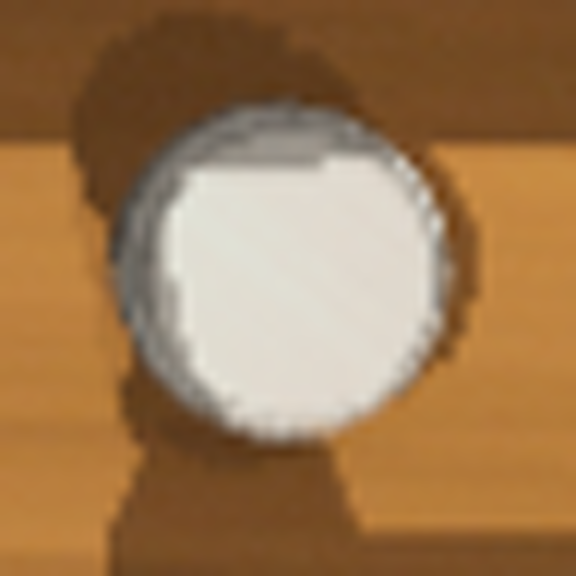

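View pics/sstk.png

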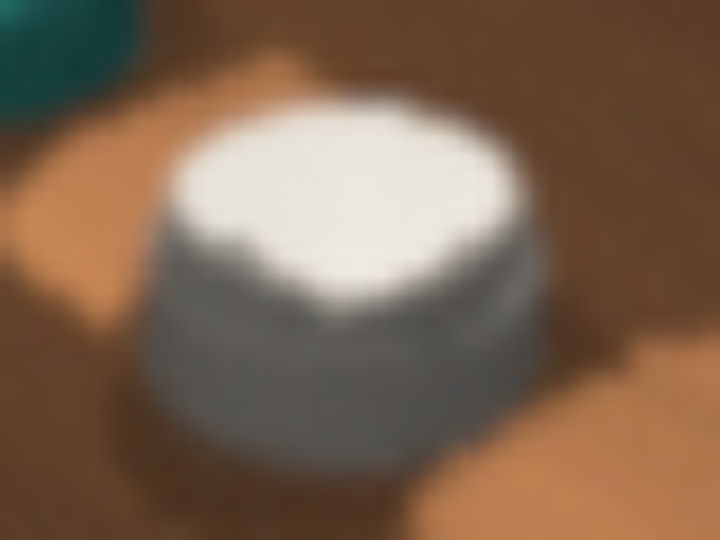

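Stack tin: circle fit centre (0.450,-0.130), r 29.9 mm. Inverted tin: centre ≈(0.624,0.098). Next I'll go above the tin with the jaws along the swing axis.

```bash
python3 -c "
from h import *
to(.624,.098,.14,1.555)"
```

```text
units [ 4.99 -0.9   2.41] roll -15.0 at [0.4988 0.0776 0.2003] -0.0158
```

```bash
python3 -m crank '{"claw":[1,1,1,1,1,1,1,1],"delta_pos":[[0.7,-0.1,0],[1.4,-0.2,0],[2.1,-0.3,0],[2.8,-0.4,0],[3.5,-0.6,0],[4.2,-0.7,0],[4.9,-0.9,0],[4.99,-0.9,0]],"roll":[-1.1,-2.2,-3.3,-4.4,-5.5,-6.6,-7.7,-8.8]}' 25; python3 -m crank '{"claw":[1,1,1,1,1,1,1,1],"delta_pos":[[0,0,0],[0,0,0],[0,0,0],[0,0,0],[0,0,0],[0,0,0],[0,0,0],[0,0,0]],"roll":[-1.1,-2.2,-3.3,-4.4,-5.5,-6.2,-6.2,-6.2]}'; python3 -c "
from h import *
to(.624,.098,.14,1.555);to(.624,.098,.0375,1.555)"
```

```text
time: 10.8
tool_pos: [0.6261, 0.0986, 0.1985]
tool_rot: [-3.14, 0.001, 0.911]
contact_force: [-0.5, 0.3, -0.1]
opening: 0.0921
time: 11.47
tool_pos: [0.6241, 0.0981, 0.1995]
tool_rot: [-3.139, 0.0, 1.552]
contact_force: [0.5, 0.1, 1.0]
opening: 0.0919
units [-0.   -0.01  2.38] roll -0.02 at [0.6241 0.0981 0.1995] 1.5525
units [-0.   -0.01  6.48] roll -0.02 at [0.6241 0.0981 0.1995] 1.5525
```

```bash
python3 -m crank '{"claw":[1,1,1,1,1,1,1,1],"delta_pos":[[0,0,0.8],[0,0,1.6],[0,0,2.4],[0,0,3.2],[0,0,3.8],[0,0,4.2],[0,0,4.2],[0,0,4.2]],"roll":[0,0,0,0,0,0,0,0]}' 25; python3 -c "
from h import *
s=cam('scene');crop(s,200,130,400,300,4,'s6.png');to(.624,.098,.0375,1.555)"
```

```text
time: 12.13
tool_pos: [0.6246, 0.0981, 0.0957]
tool_rot: [-3.141, 0.0, 1.554]
contact_force: [0.5, 0.9, 0.0]
opening: 0.0916
units [-0.01 -0.05  2.36] roll -0.01 at [0.6251 0.0981 0.0966] 1.5542
```

View pics/s6.png

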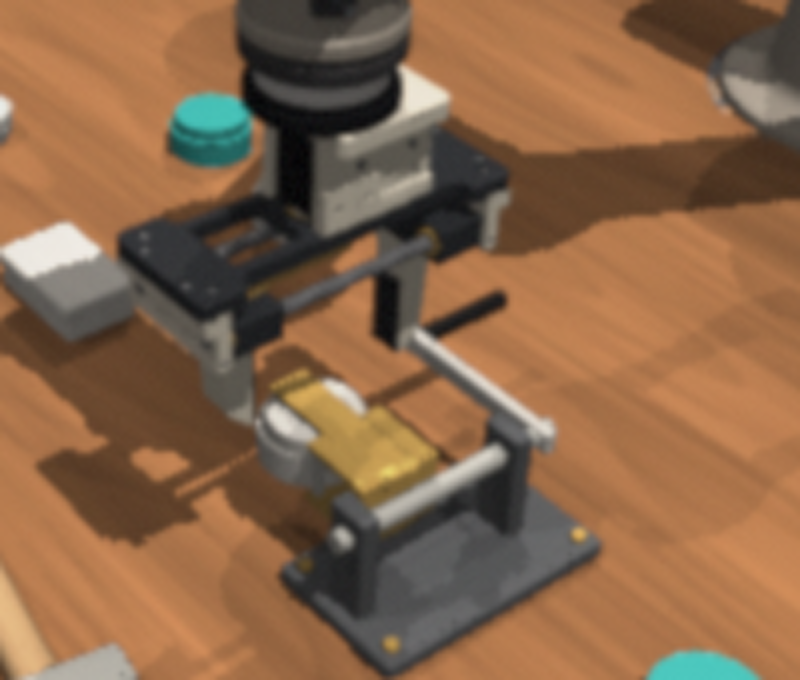

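The fingers flank the tin on either side (scene crop 235,390 and 400,320), clear of the side arm. I'll descend and grip.

```bash
python3 -m crank '{"claw":[1,1,1,1,1,1,0.5,0.5],"delta_pos":[[0,0,0.6],[0,0,1.2],[0,0,1.8],[0,0,2.2],[0,0,2.32],[0,0,2.32],[0,0,2.32],[0,0,2.32]],"roll":[0,0,0,0,0,0,0,0]}' 20; python3 -m crank '{"claw":[0.5,0.5,0.5,0.5,0.5,0.5,0.5,0.5],"delta_pos":[[0,0,0],[0,0,0],[0,0,0],[0,0,0],[0,0,0],[0,0,0],[0,0,0],[0,0,0]],"roll":[0,0,0,0,0,0,0,0]}'; python3 -c "
from h import *
to(.624,.098,.0375,1.555)"
```

```text
time: 12.85
tool_pos: [0.6255, 0.0981, 0.0391]
tool_rot: [3.14, -0.0, 1.555]
contact_force: [0.2, 0.2, -0.6]
opening: 0.0825
time: 13.52
tool_pos: [0.6249, 0.0981, 0.0383]
tool_rot: [3.141, 0.0, 1.555]
contact_force: [-1.1, -0.9, 2.8]
opening: 0.0585
units [-0.   -0.04  0.03] roll -0.0 at [0.6249 0.0981 0.0383] 1.5549
```

```bash
python3 -m crank '{"claw":[0.4,0.4,0.4,0.4,0.4,0.4,0.4,0.4],"delta_pos":[[0,0,0],[0,0,0],[0,0,0],[-0.1,0,-0.02],[-0.25,0,-0.03],[-0.45,0,-0.03],[-0.65,0,-0.03],[-0.8,0,-0.03]],"roll":[0,0,0,0,0,0,0,0]}' 30; python3 -c "
from h import *
s=cam('scene');crop(s,200,130,400,300,4,'s7.png')"
```

```text
time: 14.18
tool_pos: [0.6241, 0.0772, 0.0383]
tool_rot: [-3.141, 0.0, 1.555]
contact_force: [0.0, -0.5, -0.0]
opening: 0.0587
```

View pics/s7.png

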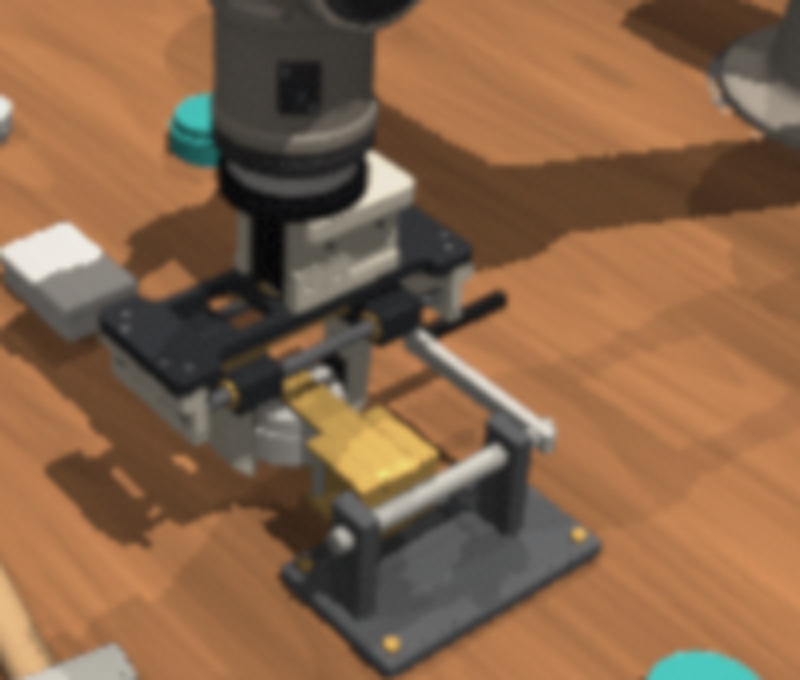

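The tin is sliding out with the gripper, and the pin near (318,475) is now exposed. The contact forces are close to zero, so I'll keep drawing.

```bash
python3 -m crank '{"claw":[0.4,0.4,0.4,0.4,0.4,0.4,0.4,0.4],"delta_pos":[[-0.25,0,0],[-0.5,0,0],[-0.75,0,0],[-1,0,0],[-1.25,0,0],[-1.5,0,0],[-1.75,0,0],[-2,0,0]],"roll":[0,0,0,0,0,0,0,0]}' 30;python3 -m crank '{"claw":[0.4,0.4,0.4,0.4,0.4,0.4,0.4,0.4],"delta_pos":[[-0.25,0,0],[-0.5,0,0],[-0.75,0,0],[-1,0,0],[-1.25,0,0],[-1.4,0,0],[-1.4,0,0],[-1.4,0,0]],"roll":[0,0,0,0,0,0,0,0]}' 30; python3 -c "
from h import *
s=cam('scene');crop(s,200,130,400,300,4,'s8.png');s=cam('top');crop(s,180,110,340,260,5,'t8.png')"
```

```text
time: 14.9
tool_pos: [0.6236, 0.0274, 0.0387]
tool_rot: [3.142, 0.0, 1.555]
contact_force: [-0.2, -0.1, -2.3]
opening: 0.0586
time: 15.57
tool_pos: [0.623, -0.0071, 0.0387]
tool_rot: [3.142, -0.0, 1.554]
contact_force: [-0.1, 0.8, -1.0]
opening: 0.0583
```

View pics/s8.png

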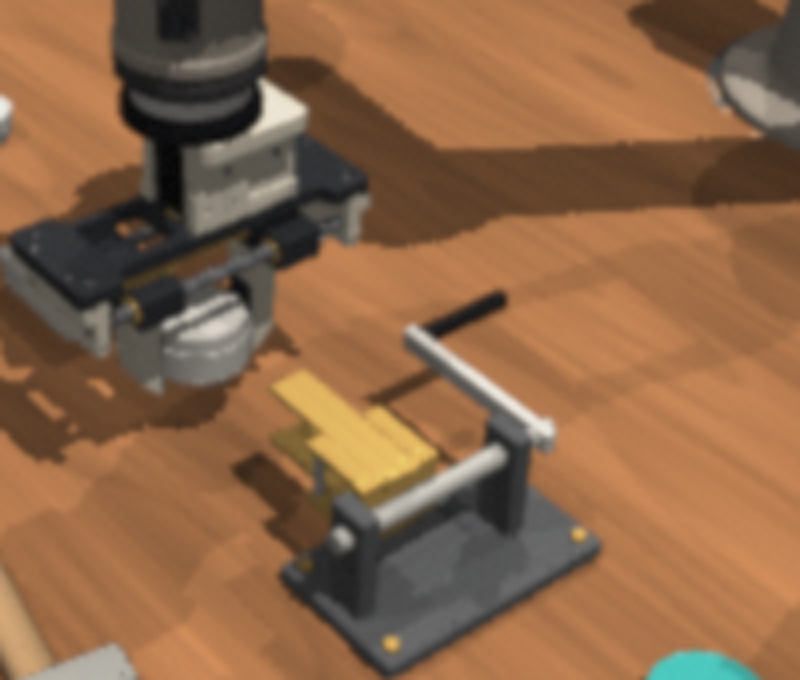

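View pics/t8.png

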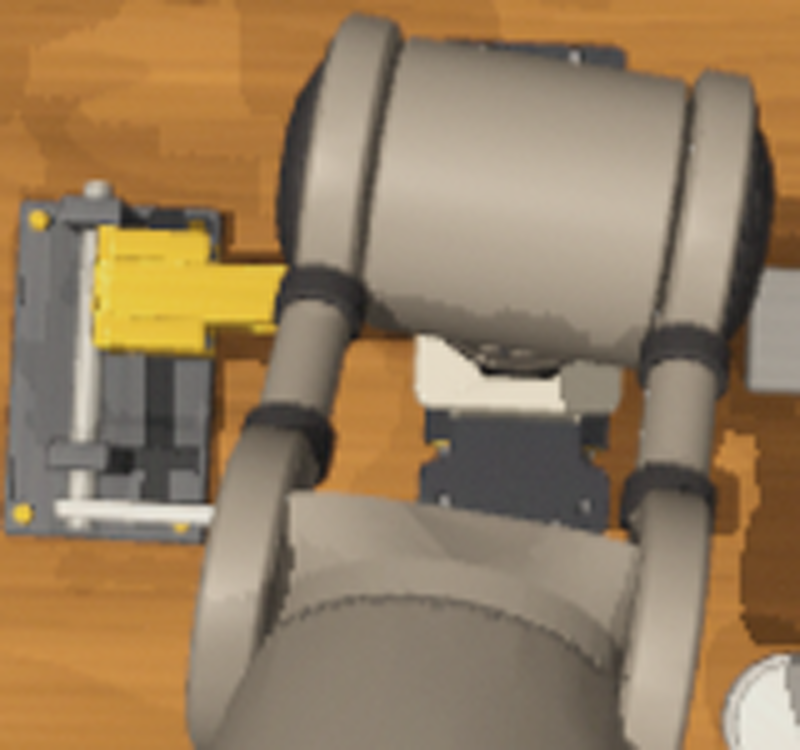

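The tin is out and held base-up, with the lid under it (scene crop 205,340). The clamp is empty. I'll lift and go over the stack tin.

```bash
python3 -m crank '{"claw":[0.4,0.4,0.4,0.4,0.4,0.4,0.4,0.4],"delta_pos":[[0,0,-0.3],[0,0,-0.7],[0,0,-1.1],[0,0,-1.5],[0,0,-1.9],[0,0,-2.3],[0,0,-2.5],[0,0,-2.5]],"roll":[0,0,0,0,0,0,0,0]}'; python3 -c "
from h import *
to(.45,-.13,.1,1.555)"
```

```text
time: 16.33
tool_pos: [0.6239, -0.007, 0.1032]
tool_rot: [3.138, 0.0, 1.555]
contact_force: [0.4, 0.2, -1.2]
opening: 0.0587
units [-5.03 -6.88  0.13] roll -0.0 at [ 0.6239 -0.007   0.1032] 1.5549
```

```bash
python3 -m crank '{"claw":[0.4,0.4,0.4,0.4,0.4,0.4,0.4,0.4],"delta_pos":[[-0.3,-0.4,0],[-0.8,-1.1,0],[-1.4,-1.9,0],[-2,-2.7,0],[-2.6,-3.6,0],[-3.2,-4.4,0],[-3.7,-5.1,0],[-4,-5.5,0]],"roll":[0,0,0,0,0,0,0,0]}'; python3 -m crank '{"claw":[0.4,0.4,0.4,0.4,0.4,0.4,0.4,0.4],"delta_pos":[[-0.3,-0.4,0],[-0.6,-0.8,0],[-0.9,-1.2,0],[-1.03,-1.38,0],[-1.03,-1.38,0],[-1.03,-1.38,0],[-1.03,-1.38,0],[-1.03,-1.38,0]],"roll":[0,0,0,0,0,0,0,0]}'; python3 -c "
from h import *
to(.45,-.13,.1,1.555)
s=cam('scene');crop(s,200,100,340,220,5,'s9.png');t=cam('top');crop(t,280,180,420,300,5,'t9.png')"
```

```text
time: 17.0
tool_pos: [0.4818, -0.1054, 0.1009]
tool_rot: [-3.14, -0.0, 1.554]
contact_force: [-0.6, 0.2, -1.1]
opening: 0.0585
time: 17.67
tool_pos: [0.4496, -0.1296, 0.1012]
tool_rot: [3.141, 0.0, 1.556]
contact_force: [0.6, -0.7, -1.8]
opening: 0.0585
units [-0.01  0.02  0.05] roll 0.0 at [ 0.4496 -0.1296  0.1012] 1.5555
```

View pics/s9.png

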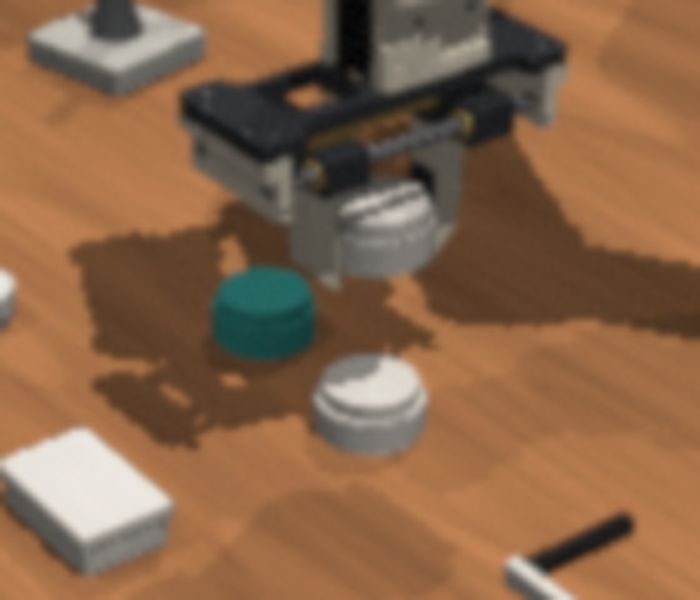

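View pics/t9.png

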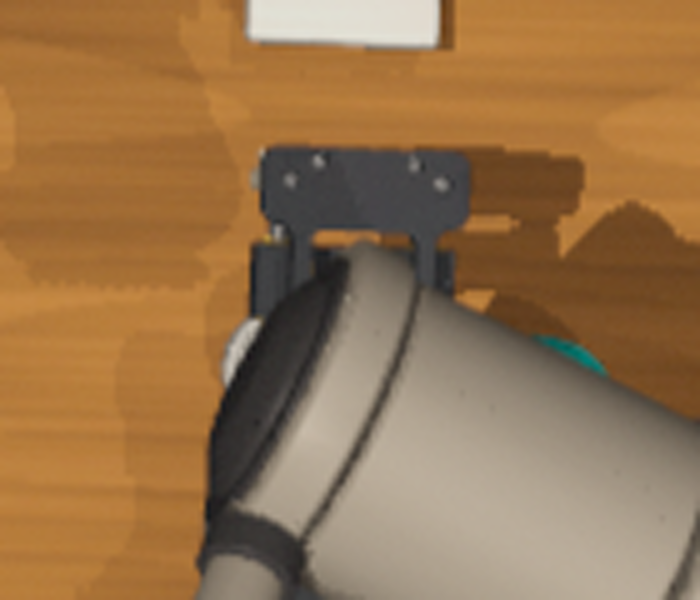

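```bash
python3 - <<'E'
from h import *
s=cam('scene');crop(s,260,130,292,160,20,'s9b.png');crop(s,255,165,295,195,18,'s9c.png')
E
```

```text
(no output)
```

View pics/s9b.png

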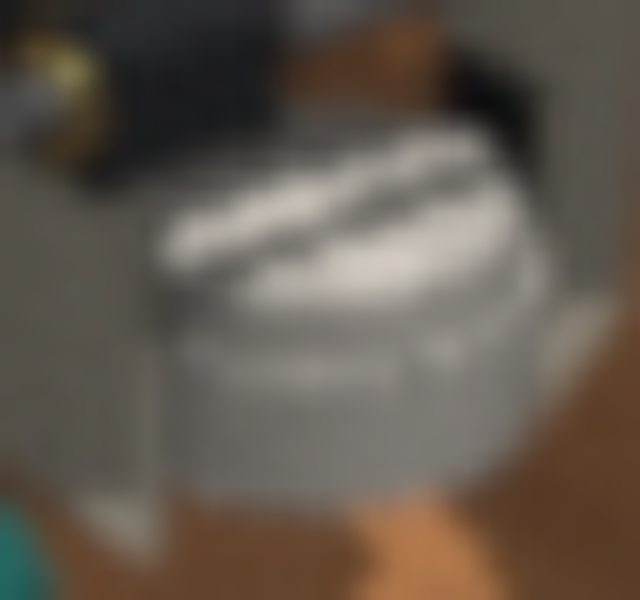

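View pics/s9c.png

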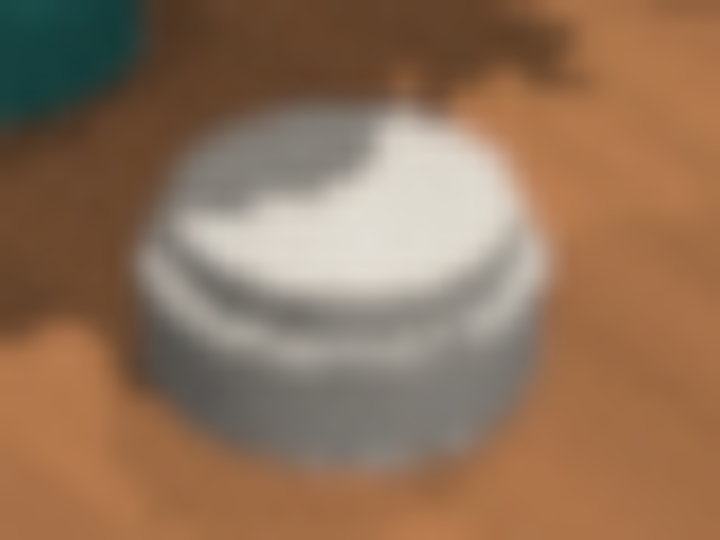

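```bash
python3 - <<'E'
from h import *
from scipy.optimize import least_squares as L
s=cam('scene')
up=np.array([(200,490),(260,505),(330,510),(400,500),(470,480),(520,450)])/20+[260-.5,130-.5]
lo=np.array([(160,390),(200,430),(260,458),(350,470),(430,462),(500,430),(530,385)])/18+[255-.5,165-.5]
def f(P,z,g):
    X=np.array([onz(s,*p,z)[:2] for p in P]); r=L(lambda c:np.hypot(*(X-c).T)-.030,g); return r.x,r.fun.round(4)
for z in(.107,.109,.111): print(z,f(up,z,[.45,-.13]))
print(f(lo,0,[.45,-.13]))
E
```

```text
0.107 (array([ 0.44394606, -0.13324688]), array([-0.0004,  0.0002,  0.0005, -0.0003, -0.0001,  0.0001]))
0.109 (array([ 0.44617356, -0.13061688]), array([-0.0004,  0.0002,  0.0005, -0.0003, -0.0001,  0.    ]))
0.111 (array([ 0.44840111, -0.12798681]), array([-0.0004,  0.0002,  0.0005, -0.0003, -0.0001,  0.    ]))
(array([ 0.44819509, -0.13182762]), array([-0.0006, -0.0005,  0.0001,  0.0002,  0.0006,  0.0001, -0.0012]))
```

The scene ray fits show the held tin sitting about 2–3 mm toward +y in the jaws, which agrees with the handle-derived pivot. I'll compensate in y, lower to a small gap and look again.

```bash
python3 -m crank '{"claw":[0.4,0.4,0.4,0.4,0.4,0.4,0.4,0.4],"delta_pos":[[-0.05,0,0.4],[-0.1,0.02,0.9],[-0.1,0.02,1.4],[-0.1,0.02,1.9],[-0.1,0.02,2.4],[-0.1,0.02,2.75],[-0.1,0.02,2.85],[-0.1,0.02,2.85]],"roll":[0,0,0,0,0,0,0,0]}'; python3 - <<'E'
from h import *
s=cam('scene'); crop(s,250,145,300,195,14,'s10.png')
E
```

```text
time: 18.53
tool_pos: [0.4493, -0.1322, 0.0295]
tool_rot: [-3.14, -0.0, 1.555]
contact_force: [0.5, 0.1, -0.8]
opening: 0.0584
```

View pics/s10.png

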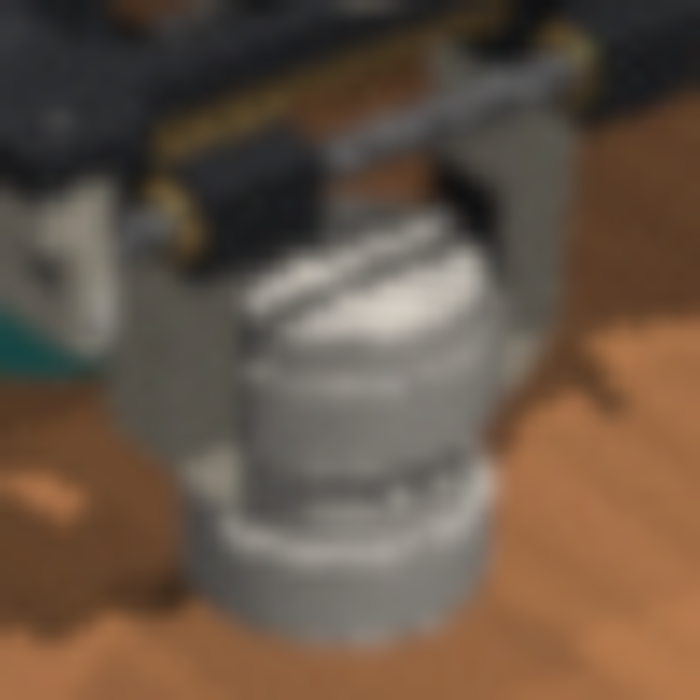

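The right silhouette edges of the upper and lower tins line up (crop x≈495 against 493). I'll lower gently to contact.

```bash
python3 -m crank '{"claw":[0.4,0.4,0.4,0.4,0.4,0.4,0.4,0.4],"delta_pos":[[0,0,0.05],[0,0,0.1],[0,0,0.15],[0,0,0.2],[0,0,0.24],[0,0,0.28],[0,0,0.28],[0,0,0.28]],"roll":[0,0,0,0,0,0,0,0]}'
```

```text
time: 19.25
tool_pos: [0.4495, -0.1324, 0.0229]
tool_rot: [-3.141, 0.0, 1.555]
contact_force: [0.1, 0.5, -1.7]
opening: 0.0582
```

```bash
python3 -m crank '{"claw":[0.4,0.4,0.4,0.4,0.4,0.4,0.4,0.4],"delta_pos":[[0,0,0.02],[0,0,0.04],[0,0,0.06],[0,0,0.06],[0,0,0.06],[0,0,0.06],[0,0,0.06],[0,0,0.06]],"roll":[0,0,0,0,0,0,0,0]}';python3 - <<'E'
from h import *
s=cam('scene'); crop(s,250,145,300,195,14,'s11.png')
E
```

```text
time: 19.92
tool_pos: [0.4495, -0.1324, 0.0215]
tool_rot: [3.142, 0.0, 1.555]
contact_force: [-0.2, 0.3, -1.4]
opening: 0.0581
```

View pics/s11.png

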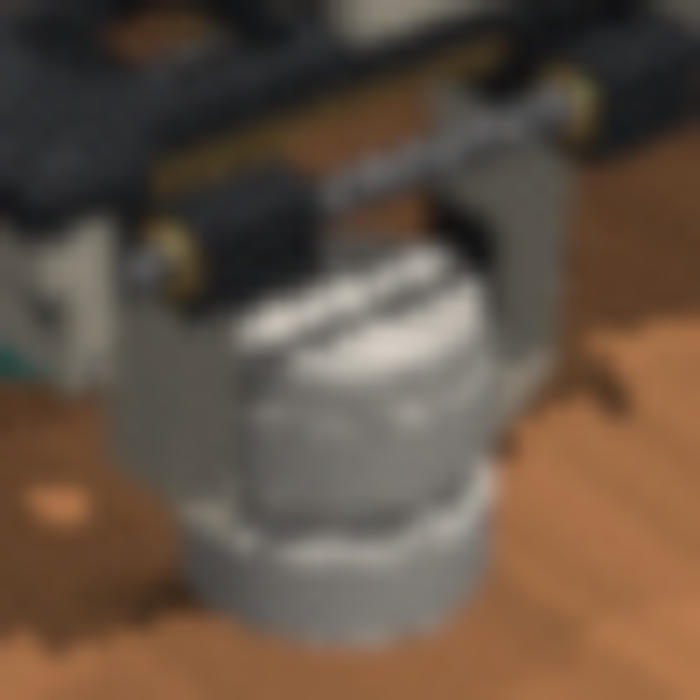

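```bash
python3 -m crank '{"claw":[0.4,0.4,0.4,0.4,0.4,0.4,0.4,0.4],"delta_pos":[[0,0,0.02],[0,0,0.04],[0,0,0.06],[0,0,0.06],[0,0,0.06],[0,0,0.06],[0,0,0.06],[0,0,0.06]],"roll":[0,0,0,0,0,0,0,0]}'
```

```text
time: 20.63
tool_pos: [0.4496, -0.1325, 0.0208]
tool_rot: [3.141, 0.0, 1.555]
contact_force: [-3.1, 1.0, 8.4]
opening: 0.0581
```

Contact at 8 N. I'll release.

```bash
python3 -m crank '{"claw":[0.4,0.66,0.7,0.75,0.8,0.9,0.9,0.9],"delta_pos":[[0,0,-0.02],[0,0,-0.02],[0,0,-0.02],[0,0,-0.02],[0,0,-0.02],[0,0,-0.02],[0,0,-0.02],[0,0,-0.02]],"roll":[0,0,0,0,0,0,0,0]}' 10; python3 -m crank '{"claw":[0.9,0.9,0.9,0.9,0.9,0.9,0.9,0.9],"delta_pos":[[0,0,0],[0,0,0],[0,0,0],[0,0,-0.1],[0,0,-0.3],[0,0,-0.6],[0,0,-1],[0,0,-1.4]],"roll":[0,0,0,0,0,0,0,0]}'; python3 - <<'E'
from h import *
s=cam('scene'); crop(s,250,145,300,195,14,'s12.png')
E
```

```text
time: 21.3
tool_pos: [0.4495, -0.1324, 0.0204]
tool_rot: [-3.142, 0.0, 1.555]
contact_force: [-0.2, -0.6, 0.6]
opening: 0.0818
time: 21.97
tool_pos: [0.4496, -0.1324, 0.0564]
tool_rot: [3.141, 0.0, 1.555]
contact_force: [1.0, -0.8, -0.3]
opening: 0.0825
```

View pics/s12.png

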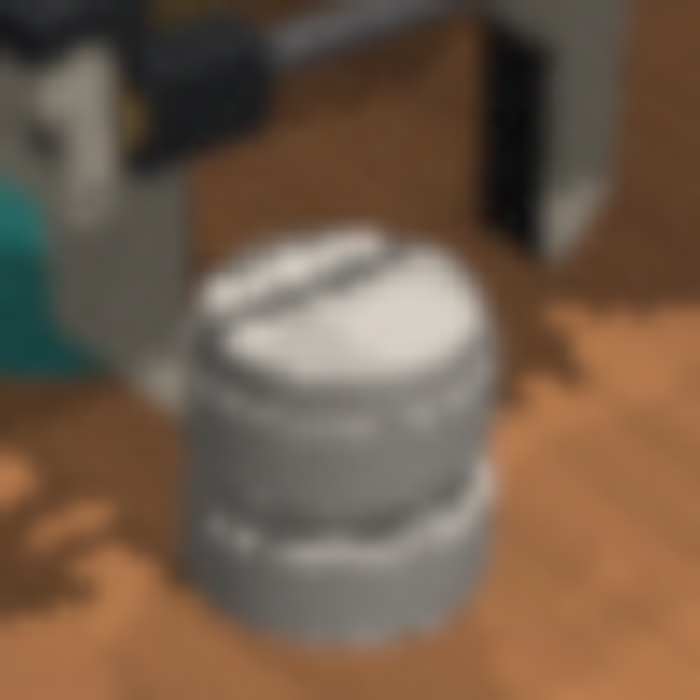

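The tin stands on the stack tin, base up, with the edges nearly flush (crop x 187–495 on both tins). I'll retreat upward and aside, then check from the top.

```bash
python3 -m crank '{"claw":[0.9,0.9,0.9,0.9,0.9,0.9,0.9,0.9],"delta_pos":[[0,0,-0.5],[0,0,-1.2],[0,0,-2],[0,0,-3],[0,0,-4],[0,0,-5],[0,0,-6],[0,0,-6.5]],"roll":[0,0,0,0,0,0,0,0]}'; python3 -m crank '{"claw":[1,1,1,1,1,1,1,1],"delta_pos":[[1,0,0],[2,0,0],[3,0,0],[4.2,0,0],[5.5,0,0],[6.8,0,0],[8,0,0],[8,0,0]],"roll":[0,0,0,0,0,0,0,0]}'; python3 - <<'E'
from h import *
from scipy.optimize import least_squares as L
s=cam('scene'); crop(s,255,145,300,195,14,'s13.png');t=cam('top'); crop(t,310,225,370,285,10,'t13.png')
cv2.imwrite('pics/top13.png',t['color']);cv2.imwrite('pics/scene13.png',s['color'])
E
```

```text
time: 22.68
tool_pos: [0.4504, -0.1328, 0.2213]
tool_rot: [3.137, 0.002, 1.555]
contact_force: [1.1, -0.9, 0.2]
opening: 0.0826
time: 23.35
tool_pos: [0.4522, 0.0718, 0.2184]
tool_rot: [3.141, -0.002, 1.559]
contact_force: [-0.3, 0.7, -0.7]
opening: 0.0917
```

View pics/t13.png

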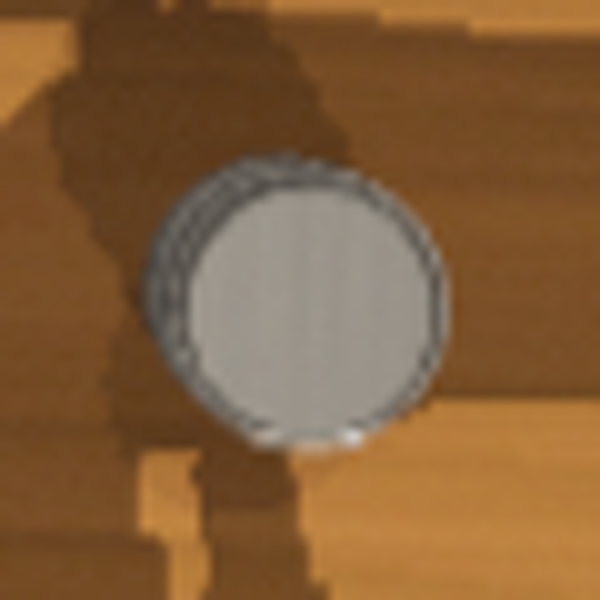

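View pics/s13.png

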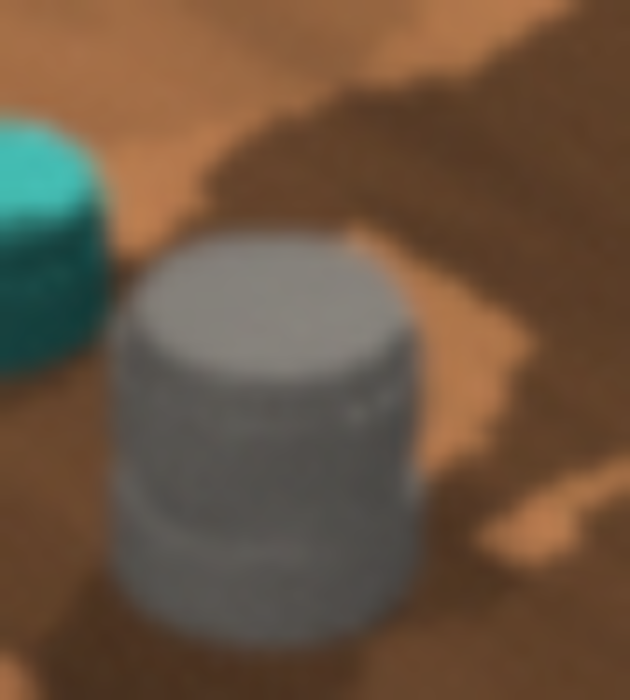

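View pics/scene13.png

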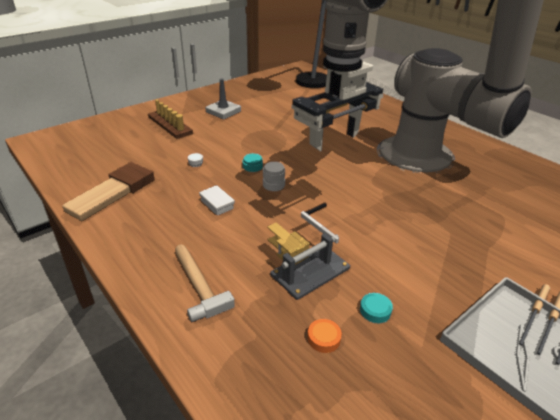

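View pics/top13.png

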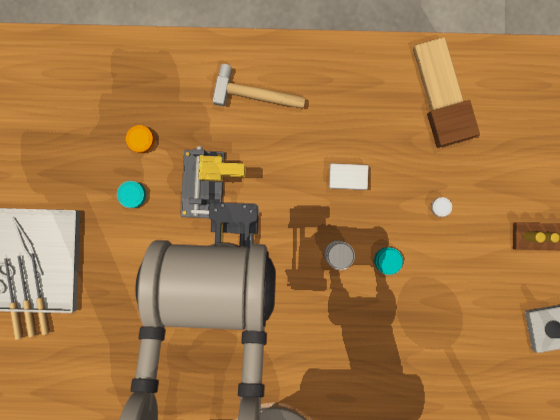

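```bash
python3 - <<'E'
from h import *
from scipy.optimize import least_squares as L
t=cam('top');s=cam('scene')
T=lambda p:(310+p[0]/10-.45,225+p[1]/10-.45); S=lambda p:(255+p[0]/14-.46,145+p[1]/14-.46)
def f(c,M,P,z,r):
    X=np.array([onz(c,*M(p),z)[:2] for p in P]); q=L(lambda v:np.hypot(*(X-v).T)-r,[.45,-.13]); return q.x.round(4),np.abs(q.fun).max().round(4)
print('top upper base',f(t,T,[(186,310),(434,310),(310,186),(310,436)],.058,.026))
print('top upper lid right',f(t,T,[(449,310),(400,412),(405,205),(310,452)],.049,.030))
print('top lower lid left',f(t,T,[(145,290),(165,220),(215,170),(175,375)],.020,.030))
print('scene upper base',f(s,S,[(133,305),(412,310),(270,382),(265,232),(350,365),(170,355)],.058,.026))
print('scene lower bottom',f(s,S,[(112,570),(150,615),(200,642),(270,652),(340,637),(418,575)],0,.030))
E
```

```text
top upper base (array([ 0.4496, -0.1307]), np.float64(0.0002))
top upper lid right (array([ 0.4495, -0.1312]), np.float64(0.0005))
top lower lid left (array([ 0.451 , -0.1297]), np.float64(0.0001))
scene upper base (array([ 0.4493, -0.1308]), np.float64(0.0011))
scene lower bottom (array([ 0.4496, -0.1308]), np.float64(0.0009))
```

Both views put the tins concentric to within about 1.5–2 mm. The arm is clear, so I'm handing in.

```bash
python3 -c "
from cell import robot
s=robot.observe();print(s['time'],s['contact_force'],s['qvel'].round(3));print(robot.hand_in())"
```

```text
23.55 [ 0.08551106 -0.14369495  0.27700972] [-0.018  0.001 -0.001  0.003  0.     0.001]
the job is handed in; nothing more can be done
None
```

I swung the clamp over by its handle to the end stop, drew the tin out lid-down with its lid on, and stacked it lid-down on the matching aluminium tin. I handed in at 23.6 s with the arm clear of everything.

**Centring:** in the scene view the two tins are within about 0.3 mm of each other. The top view shows 1.5–2 mm between them; that view is less certain, because the lower tin's rim is mostly hidden. The upper tin's base measures about (0.4495, -0.131) in both views.

**Forces:** the highest I saw was about 45 N in total (35 N of it vertical) at the wrist, when I pressed the handle into its end stop. Contact when setting the tin down was about 8 N.

**Bystanders:** in the last pictures the small tin, the oblong tin and the orange and turquoise look-alikes appear to stand where they were. I did not re-measure them. No check failed.

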